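Close the screw case: fold the cover flap down and tuck it under the lip

ROBOT

A 6-joint arm with a two-finger parallel gripper is mounted at the origin on the work surface. World frame = base frame: x ahead of the robot, y to its left, z up, the work surface at z = 0. Lengths are in m, angles in rad, forces in N, time in s.
With the tool pointing down it reaches from about 0.4 to 0.925 m from the base axis. Payload 12.5 kg.
Tool frame: the origin (TCP) lies where the fingers leave the gripper's body, on its centre line; the fingertips stand 78 mm ahead of it and the grasp point (between the pads) lies 59 mm ahead of it; z points along the fingers, y is the direction in which the jaws open and shut (so a half turn about z gives the same grasp; the last joint's range is limited). The gripper opens to 95 mm and grips with 3 to 60 N. Pads are 20 mm wide; open, the fingers measure 119 mm over their backs; the gripper's body (75 mm by 180 mm) begins 59 mm behind the grasp point.
Start: joints at [-1.325, 0.491, 1.559, -0, 1.092, -0.106], TCP at [0.215, -0.587, 0.292] pointing down, gripper open.
Joint ranges: [-3.1, 3.1], [-0.84, 2.19], [0.05, 2.79], [-1.13, 4.28], [0.06, 2.93], [-2.69, 2.69]. Speed limits (rad/s): [2.22, 2.22, 2.79, 3.14, 3.14, 3.14].

INTERFACE

Orientations are given as a rotation vector (axis times angle).
In Python, from cell import r, viewer gives the robot as it stands.
- The arm moves only by the shell command python3 -m inch 'ROWS' [OPENING] [FORCE]. ROWS is JSON, one flat list of numbers, 6 for each row, row after row: the shift along the tool's x, y, z in cm, then the turn, a rotation vector about the tool's x, y, z in degrees. In form: [dx, dy, dz, rx, ry, rz, dx, dy, dz, rx, ry, rz, ...]. A call has 1 to 20 rows; each row is the pose to reach, as a shift and turn from the pose commanded when the call began, along the tool's axes at that moment; what a row does not reach only later rows make up. A row lasts 1/8 s, in which the tool goes at most 62.5 mm and 10.7 degrees, less where a joint would pass 70% of its speed; a pose out of reach is approached as far as the arm can. A call with a gripper value outside its range is refused whole. OPENING is the finger opening in cm, from 0 to 9.51, set as the call begins (- or left out, the last holds). The fingers move at their own pace and stop on an object; FORCE is the grip in N (left out, the last holds). Time passes only in rows, so rows that repeat a pose let the fingers close. It gives the time, the measured TCP pose, the force and the opening at its end, in the units of the state.
- r.state(): the state, without advancing time (a new reading comes with each control period).
- viewer.snapshot(name): name is "scene" or "top" or "wrist"; returns the picture (384x512x3 uint8, red, green, blue); there is no depth.
- viewer.calibration(name): a dict with "fov_y" (degrees; the focal length in pixels is half the picture's height over the tangent of half this angle, whatever the lens; pixels are square), "cx", "cy" (the principal point, pixels), "dist_coeffs" ([k1, k2, p1, p2, k3] as OpenCV has them; the pictures are not rectified), "rvec" (rotation vector, rad) and "tvec" (3), from world to camera coordinates, as OpenCV has them. Camera axes: x right, y down, z forward; pixel columns grow to the right and rows downward; lengths in m; the calibration is good to about 2 mm. A picture is of the moment at which its call begins: read the wrist's pose just before it. calibration takes no time and is no camera call; for the wrist camera it gives the pose at the moment of the call.
- r.close_job(): hands the job in, once; it reports no verdict.
The state is a dict: "t": time; "joints": joint angles; "dq": joint speeds; "effort": joint torques, N m; "position": TCP position; "tool_rot": TCP orientation; "force": force on the tool from outside, world axes, zero at the start; "wrist_torque": the same for the moment, N m; "opening": finger opening in m.
Only numpy, scipy, OpenCV 4.12 (cv2) and the standard library are available. Lean on these libraries where they do the work, as an engineer would, in place of code of your own. Each camera call takes 0.05 s, during which the arm holds its last target.

TASK

Close the case of screws with your fingertips: push the upright cover flap down flat and, while pressing it down, push its rib towards the steel lip until the flap is fully home with its edge tucked beneath the lip, then let go. Work gently, do not pick up, tip or shove the case, and leave everything else on the bench where it is.

Things in the scene. Friction and masses are not known exactly. Their poses are not given: they have to be found in the camera images.
- case: Low plywood case of screws, 210 mm long (its x) by 150 mm wide (its y), walls 44 mm high, 2 to 3.3 kg, standing loose on the bench. Origin: centre of its underside; +x points from the flap's hinge end to the lip end, z up. The steel retaining lip runs across the full width at the +x end.
- flap (a joint): Angle (rad) of the aluminium cover flap about its hinge: 0 = flat over the screws, 1.57 = upright, growing as it opens; starts near upright (1.25 to 1.85). A light spring in the hinge (about 1 N at the free edge when flat) lifts it back up whenever nothing holds it down.
- hinge (a point): Middle of the flap's hinge line, which runs along the case's y, 47.5 mm above the bench, at x = -55 mm + carriage in the case's frame; axes as the case's.
- carriage (a joint): Travel (m) of the hinge in its slots along the case's +x, towards the lip: 0 = fully back, 0.026 = home against its stop. Stiff: slides under about 4 N and stays where left. Starts 0 to 3 mm. Fully back, the flap lies down 7 mm short of the lip; home, its edge is 19 mm past the lip's front edge. Slid forward too early, the flap lands on top of the lip; the hinge can be pushed back.
- edge (a point): Middle of the flap's free edge, 115 mm from the hinge line. The flap is 3 mm thick and 124 mm wide; flat, its top is 49 mm above the bench.
- rib (a point): Finger rib on the flap's outer face (up when flat, away from the lip when upright): a ridge 80 mm wide, 10 mm high, 6 mm thick, parallel to the hinge. The point is the middle of the foot of its hinge-side face, on the outer face, 85 mm from the hinge line; x runs along the flap to its free edge, z out of the outer face.
- lip (a point): Middle of the retaining lip's front edge, which faces the hinge: x = 67 mm in the case's frame, 58 mm above the bench. From it the lip slopes down over 10 mm to a flat part (x = 77 to 95 mm) whose underside is 52 mm above the bench; highest point of the lip 61 mm.
- driver: Bystander: screwdriver lying beside the case
- tape: Bystander: yellow tape measure 65 x 36 x 62 mm standing beside the case; origin at its underside
- jar: Bystander: clear jar with green lid, 76 mm wide, 85 mm tall; origin at its underside
- glue: Bystander: white bottle, 60 mm wide, 170 mm tall; origin at its underside
- offcut: Bystander: wood offcut 160 x 60 x 20 mm; origin at its underside
- cup: Bystander: grey plastic cup 74 mm wide, 90 mm tall; origin at its underside
- square: Bystander: carpenter's try square lying flat, 150 mm; origin at its underside

How it is judged:
By the outcome, as a careful person would: the job done as asked, in the order asked, and still so for the second after the job is handed in, with the robot touching nothing.
It also fails if it takes over 40 s, if anything falls off the work surface, if the arm or the gripper's body presses on something with over 40 N, if the wrist force passes 120 N, or if a joint passes its speed limit or range.

## Working session

There is one attempt and no reset: what is moved stays moved. The work goes in short steps, Python scripts to look and compute and a shell command to move; the robot and the scene stay as the last step left them, time stands still between calls to the robot, and variables do not carry over. Pictures are saved under pics/ and viewed, and the job is handed in when it is done.

```bash
ls; mkdir -p pics; python3 - <<'E'
from cell import r, viewer
import cv2,json
for n in ["scene","top","wrist"]:
    c=viewer.calibration(n); print(n,c)
    im=viewer.snapshot(n); cv2.imwrite(f"pics/{n}0.png",cv2.cvtColor(im,cv2.COLOR_RGB2BGR))
print(r.state())
E
```

```text
pics
scene {'fov_y': 46.287669424122164, 'cx': 248.46135698353592, 'cy': 198.2161316937394, 'dist_coeffs': array([-0.17577114,  0.        ,  0.        ,  0.        ,  0.        ]), 'rvec': array([ 1.04283215,  2.5229554 , -0.91331916]), 'tvec': array([ 0.39764921, -0.25721127,  1.43898751])}
top {'fov_y': 54.788718129748005, 'cx': 259.5208348446535, 'cy': 193.98200135911506, 'dist_coeffs': array([0.02585956, 0.        , 0.        , 0.        , 0.        ]), 'rvec': array([ 2.14115748, -2.16695074,  0.13096638]), 'tvec': array([-9.66534053e-04,  5.35938775e-01,  1.16471605e+00])}
wrist {'fov_y': 64.48863041218756, 'cx': 262.9711809682817, 'cy': 193.79419702733713, 'dist_coeffs': array([-0.04926143,  0.        ,  0.        ,  0.        ,  0.        ]), 'rvec': array([-2.38513254,  1.66288589,  0.23269891]), 'tvec': array([-0.6241776 , -0.03197151,  0.39135739])}
{'t': 0.15, 'joints': array([-1.32459080e+00,  4.91395217e-01,  1.55930069e+00,  4.69560869e-05,
        1.09168219e+00, -1.05600964e-01]), 'dq': array([-8.51764539e-05, -1.68038512e-03, -2.82603605e-03, -4.15152389e-04,
        9.61523171e-04, -1.38433410e-03]), 'effort': array([ 8.47821811e-04, -6.12893987e+01, -2.58279634e+01,  6.91483961e-02,
        4.72802029e-02, -8.76443596e-05]), 'position': array([ 0.21537365, -0.58660538,  0.29181506]), 'tool_rot': array([-3.09234600e+00, -5.49599787e-01,  2.13823022e-05]), 'force': array([ 0.526879  , -0.24832027,  0.68505312]), 'wrist_torque': array([-0.01216009, -0.03743836,  0.00393656]), 'opening': 0.09473952863088375}
```

View pics/scene0.png

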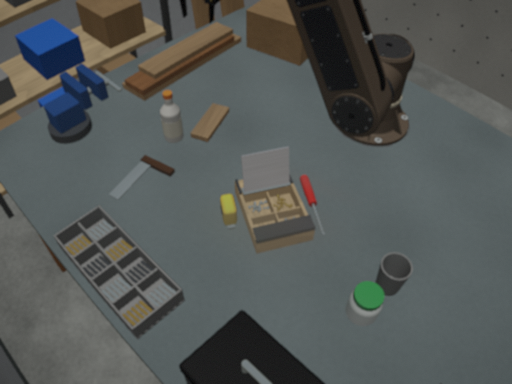

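View pics/top0.png

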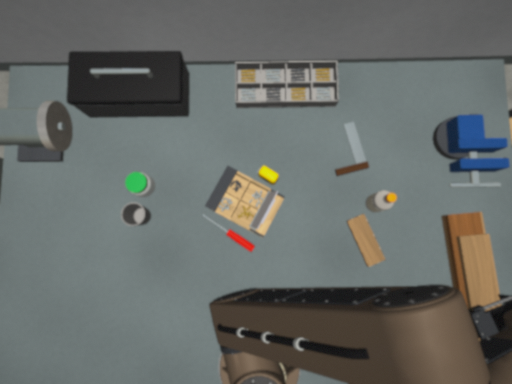

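View pics/wrist0.png

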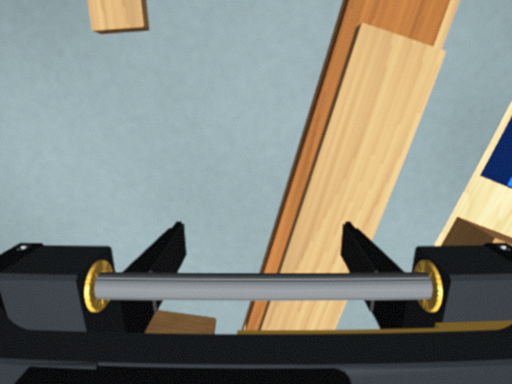

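```bash
cat > h.py <<'E'
import numpy as np, cv2
from cell import r, viewer
from scipy.spatial.transform import Rotation as R
def K(c):
    f=192/np.tan(np.radians(c['fov_y'])/2); return np.array([[f,0,c['cx']],[0,f,c['cy']],[0,0,1.]])
def proj(c,P): return cv2.projectPoints(np.array(P,float).reshape(-1,1,3),c['rvec'],c['tvec'],K(c),c['dist_coeffs'])[0].reshape(-1,2)
def ray(c,px):
    u=cv2.undistortPoints(np.array(px,float).reshape(-1,1,2),K(c),c['dist_coeffs']).reshape(-1,2)
    Rm=cv2.Rodrigues(c['rvec'])[0]; d=np.c_[u,np.ones(len(u))]@Rm; o=-Rm.T@c['tvec']; return o,d
def atz(c,px,z):
    o,d=ray(c,px); return o+d*((z-o[2])/d[:,2])[:,None]
def crop(im,x0,y0,w,h,s,fn): cv2.imwrite(fn,cv2.cvtColor(cv2.resize(im[y0:y0+h,x0:x0+w],None,fx=s,fy=s,interpolation=cv2.INTER_CUBIC),cv2.COLOR_RGB2BGR))
E
python3 - <<'E'
import cv2
from h import *
t=cv2.imread('pics/top0.png')[:,:,::-1]; s=cv2.imread('pics/scene0.png')[:,:,::-1]
crop(t,190,150,110,110,5.4,'pics/top0c.png'); crop(s,210,135,130,130,4.6,'pics/scene0c.png')
E
```

```text
(no output)
```

View pics/top0c.png

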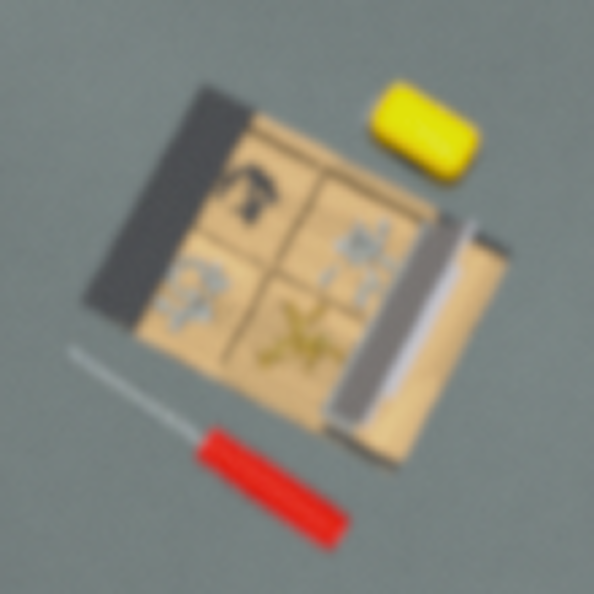

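View pics/scene0c.png

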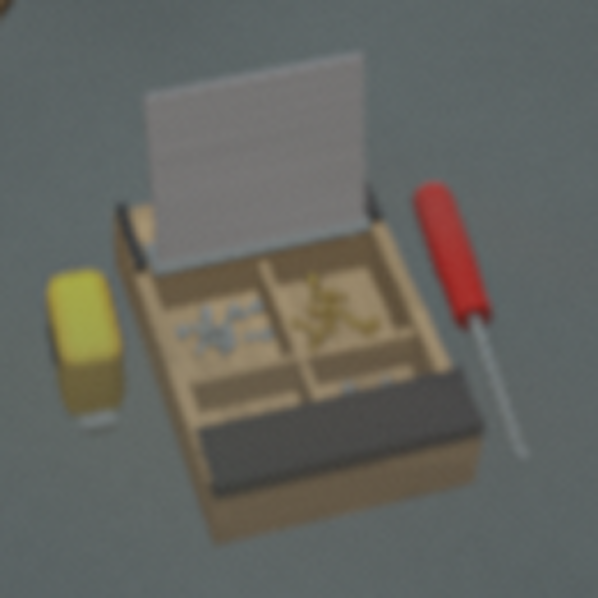

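```bash
cat > fit.py <<'E'
from h import *
from scipy.optimize import least_squares
ct,cs=viewer.calibration('top'),viewer.calibration('scene')
T=lambda u:(np.array(u,float)+.5)/5.4-.5+[190,150]
S=lambda u:(np.array(u,float)+.5)/4.6-.5+[210,135]
if __name__=="__main__":
    for n,p,z in [('lipF1',(258,115),.061),('lipF2',(133,333),.061),('end1',(512,250),.044),('end2',(402,465),.044)]:
        print(n,atz(ct,[T(p)],z)[0].round(4))
    for n,p,z in [('botA',(215,545),0),('botB',(478,482),0),('lipA',(200,428),.061),('lipB',(462,373),.061)]:
        print(n,atz(cs,[S(p)],z)[0].round(4))
    # case frame points; side s=+1 for y=+75
    # determine yaw: x axis from end to lip
    obsT=[((258,115),(.067,'a',.061)),((133,333),(.067,'b',.061)),((512,250),(-.105,'a',.044)),((402,465),(-.105,'b',.044))]
    obsS=[((215,545),(.105,'a',0)),((478,482),(.105,'b',0)),((200,428),(.067,'a',.061)),((462,373),(.067,'b',.061))]
    def W(q,p): c,s=np.cos(q[2]),np.sin(q[2]); p=np.array(p); return np.array([q[0]+c*p[0]-s*p[1],q[1]+s*p[0]+c*p[1],p[2]])
    best=None
    for sg in (1,-1):
        def res(q,det=False):
            o=[]
            for obs,c,f in((obsT,ct,T),(obsS,cs,S)):
                for u,(x,ab,z) in obs:
                    y=.075*sg*(1 if ab=='a' else -1)
                    o.append(proj(c,[W(q,(x,y,z))])[0]-f(u))
            return np.array(o) if det else np.ravel(o)
        for y0 in np.arange(-3,3.1,1):
            sol=least_squares(res,[.55,0,y0])
            if best is None or sol.cost<best[0]: best=(sol.cost,sg,sol.x,res(sol.x,True))
    print(best[1],best[2],np.degrees(best[2][2])); print(best[3].round(2))
E
python3 fit.py
```

```text
lipF1 [0.6075 0.0622 0.061 ]
lipF2 [0.4795 0.1355 0.061 ]
end1 [ 0.5275 -0.0871  0.044 ]
end2 [ 0.4015 -0.0202  0.044 ]
botA [ 0.6298  0.0957 -0.    ]
botB [0.4976 0.1698 0.    ]
lipA [0.6121 0.066  0.061 ]
lipB [0.4863 0.14   0.061 ]
-1 [0.51412293 0.04095843 1.07182054] 61.41079347117957
[[-0.53 -1.4 ]
 [-0.05 -0.27]
 [ 0.   -0.7 ]
 [-1.51  1.13]
 [ 0.34  0.49]
 [-0.45  0.03]
 [-0.59 -0.5 ]
 [ 0.23 -2.32]]
```

```bash
cat > fit2.py <<'E'
from fit import *
q0=np.array([.51412,.04096,1.07182])
def W(q,p): c,s=np.cos(q[2]),np.sin(q[2]); p=np.array(p); return np.array([q[0]+c*p[0]-s*p[1],q[1]+s*p[0]+c*p[1],p[2]])
E
python3 - <<'E'
from fit2 import *
obs=[(ct,T((474,222)),-.062,1),(ct,T((358,427)),.062,1),(cs,S((147,95)),-.062,1),(cs,S((365,52)),.062,1),(cs,S((155,268)),-.062,0),(cs,S((368,228)),.062,0)]
def res(v):
    th,ca=v; o=[]
    for c,u,y,e in obs:
        L=.115*e
        o.append(proj(c,[W(q0,(-.055+ca+L*np.cos(th),y,.0475+L*np.sin(th)))])[0]-u)
    return np.ravel(o)
s=least_squares(res,[1.57,0.0]); print(s.x,np.degrees(s.x[0])); print(res(s.x).reshape(-1,2).round(2))
st=r.state(); Rm=R.from_rotvec(st['tool_rot']).as_matrix(); print(Rm.round(3))
ex=np.array([np.cos(q0[2]),np.sin(q0[2]),0]); 
for sgn in (1,-1):
    x=ex*sgn; z=np.array([0,0,-1.]); y=np.cross(z,x); Rt=np.c_[x,y,z]
    print(sgn,np.degrees(R.from_matrix(Rm.T@Rt).as_rotvec()))
c=viewer.calibration('wrist'); Rc=cv2.Rodrigues(c['rvec'])[0]; o=-Rc.T@c['tvec']
print('cam in tool',Rm.T@(o-st['position']), (Rm.T@Rc.T).round(3))
E
```

```text
[1.80478858 0.00203851] 103.40676829053078
[[-0.37 -0.53]
 [ 1.03 -0.51]
 [-0.78  0.69]
 [-0.68  0.36]
 [ 0.72  0.52]
 [-0.83 -0.7 ]]
[[ 0.939  0.345 -0.   ]
 [ 0.345 -0.939  0.001]
 [ 0.    -0.001 -1.   ]]
1 [-3.99991270e-02 -2.28275921e-02 -4.12549745e+01]
-1 [-2.88986290e-02  5.06369628e-02  1.38745014e+02]
cam in tool [ 0.07632766 -0.00016684 -0.09242988] [[ 0.001 -0.962 -0.272]
 [ 1.     0.001 -0.001]
 [ 0.001 -0.272  0.962]]
```

```bash
cat > tgt.py <<'E'
from fit2 import *
import sys
def to(x,y,z,q=q0,pitch=0):
    """tool delta (cm,deg) from measured pose to TCP at case x,y, world z, tool x along case x"""
    st=r.state(); Rm=R.from_rotvec(st['tool_rot']).as_matrix(); 
    ex=np.array([np.cos(q[2]),np.sin(q[2]),0]); zz=np.array([0,0,-1.]); Rt=np.c_[ex,np.cross(zz,ex),zz]
    return (100*Rm.T@(W(q,(x,y,z))-st['position'])).round(2), np.degrees(R.from_matrix(Rm.T@Rt).as_rotvec()).round(2)
def where(q=q0):
    st=r.state(); d=st['position'][:2]-q[:2]; c,s=np.cos(q[2]),np.sin(q[2])
    F=st['force']; 
    return dict(t=round(st['t'],2),x=(c*d[0]+s*d[1]).round(4),y=(-s*d[0]+c*d[1]).round(4),ztcp=st['position'][2].round(4),tipz=(st['position'][2]-.078).round(4),F=np.array([c*F[0]+s*F[1],-s*F[0]+c*F[1],F[2]]).round(2),op=round(st['opening'],4))
E
python3 -c "
from tgt import *
print(to(-.06,0,.35)); print(where())"
```

```text
(array([ 45.16, -44.67,  -5.78]), array([-4.000e-02, -2.000e-02, -4.125e+01]))
{'t': 0.15, 'x': np.float64(-0.694), 'y': np.float64(-0.038), 'ztcp': np.float64(0.2918), 'tipz': np.float64(0.2138), 'F': array([ 0.03, -0.58,  0.69]), 'op': 0.0947}
```

```bash
python3 -m inch '[4,-4,-4,0,0,-4, 8,-8,-6,0,0,-8, 12,-12,-6,0,0,-12, 16,-16,-6,0,0,-16, 20,-20,-6,0,0,-20, 24,-24,-6,0,0,-24, 28,-28,-6,0,0,-28, 32,-32,-6,0,0,-32, 36,-36,-6,0,0,-36, 40,-40,-6,0,0,-40, 43,-43,-6,0,0,-41.2, 45.2,-44.7,-6,0,0,-41.2, 45.2,-44.7,-6,0,0,-41.2, 45.2,-44.7,-6,0,0,-41.2]' 0 10
python3 - <<'E'
from tgt import *
print(where()); c=viewer.calibration('wrist'); im=viewer.snapshot('wrist')
cv2.imwrite('pics/w1.png',im[:,:,::-1]); np.save('w1.npy',np.r_[c['rvec'],c['tvec']])
im=viewer.snapshot('top'); crop(im,190,150,110,110,5.4,'pics/top1c.png')
E
```

```text
t: 1.9
position: [0.4853, -0.0118, 0.352]
tool_rot: [-2.702, -1.603, 0.001]
force: [0.0, 0.0, 0.2]
opening: 0.0005
{'t': 1.9, 'x': np.float64(-0.0601), 'y': np.float64(0.0001), 'ztcp': np.float64(0.352), 'tipz': np.float64(0.274), 'F': array([ 0.04, -0.03,  0.16]), 'op': 0.0005}
```

View pics/w1.png

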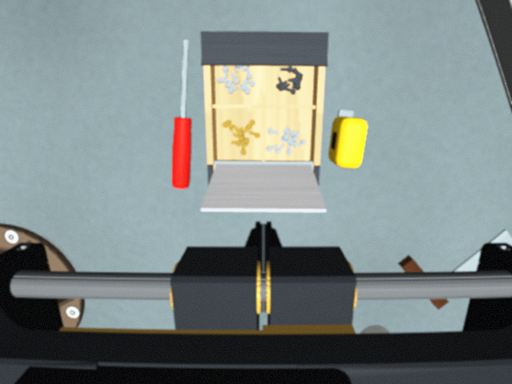

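```bash
python3 - <<'E'
import cv2
from h import *
im=cv2.imread('pics/w1.png')[:,:,::-1]; crop(im,190,20,150,210,2.8,'pics/w1c.png')
E
```

```text
(no output)
```

View pics/w1c.png

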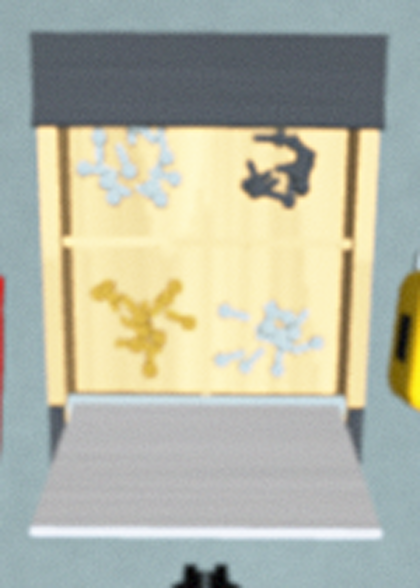

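```bash
python3 - <<'E'
from fit2 import *
v=np.load('w1.npy'); cw=viewer.calibration('wrist'); cw['rvec'],cw['tvec']=v[:3],v[3:]
Wp=lambda u:(np.array(u,float)+.5)/2.8-.5+[190,20]
C=[ # cam,px,kind: case point or flap (r,y)
(ct,T((258,115)),(.067,-.075,.061)),(ct,T((133,333)),(.067,.075,.061)),(ct,T((512,250)),(-.105,-.075,.044)),(ct,T((402,465)),(-.105,.075,.044)),
(cs,S((215,545)),(.105,-.075,0)),(cs,S((478,482)),(.105,.075,0)),(cs,S((200,428)),(.067,-.075,.061)),(cs,S((462,373)),(.067,.075,.061)),
(cw,Wp((34,124)),(.067,.075,.061)),(cw,Wp((384,128)),(.067,-.075,.061)),
(ct,T((474,222)),(1,-.062)),(ct,T((358,427)),(1,.062)),(cs,S((147,95)),(1,-.062)),(cs,S((365,52)),(1,.062)),(cs,S((155,268)),(0,-.062)),(cs,S((368,228)),(0,.062)),
(cw,Wp((29,532)),(1,.062)),(cw,Wp((383,535)),(1,-.062)),(cw,Wp((68,397)),(0,.062)),(cw,Wp((346,402)),(0,-.062))]
def res(p):
    o=[]
    for c,u,k in C:
        if len(k)==2:
            L=.115*k[0]; k=(-.055+p[4]+L*np.cos(p[3]),k[1],.0475+L*np.sin(p[3]))
        o.append(proj(c,[W(p[:3],k)])[0]-u)
    return np.ravel(o)
s=least_squares(res,[*q0,1.8,.002],loss='soft_l1'); print(s.x.round(4),np.degrees(s.x[2:4])); print(res(s.x).reshape(-1,2).round(1).tolist())
E
```

```text
[0.5138 0.0407 1.0628 1.8187 0.0027] [ 60.89663868 104.20199579]
[[-0.2, -1.4], [-0.1, -0.5], [0.1, -0.3], [-1.8, 1.4], [-0.1, 0.2], [-0.7, 0.2], [-0.9, -0.8], [0.1, -2.2], [-1.4, 0.0], [0.7, -0.1], [0.0, 0.0], [1.1, -0.1], [-0.6, 0.2], [-0.5, 0.2], [0.9, 0.4], [-0.5, -0.5], [0.2, -0.2], [-1.2, -0.2], [2.1, 0.5], [-3.2, -0.4]]
```

```bash
sed -i 's/^q0=.*/q0=np.array([.5138,.0407,1.0628])/' fit2.py; python3 -c "
from tgt import *
print(to(-.11,0,.1905)); print(where()); s=r.state(); print(s['joints'])"
```

```text
(array([-5.  , -0.11, 16.17]), array([-0.  ,  0.01,  0.4 ]))
{'t': 2.0, 'x': np.float64(-0.06), 'y': np.float64(-0.0008), 'ztcp': np.float64(0.3522), 'tipz': np.float64(0.2742), 'F': array([-0.63,  0.73, -0.95]), 'op': 0.0004}
[-1.61051530e-01  2.27502489e-01  1.80563127e+00 -1.88291183e-04
  1.10853514e+00  3.40027873e-01]
```

```bash
python3 -m inch '[-3,0,0,0,0,0.4, -5.2,-0.1,1,0,0,0.4, -5.2,-0.1,5,0,0,0.4, -5.2,-0.1,9,0,0,0.4, -5.2,-0.1,13,0,0,0.4, -5.2,-0.1,16,0,0,0.4, -5.2,-0.1,16.2,0,0,0.4, -5.2,-0.1,16.2,0,0,0.4]'
python3 - <<'E'
from tgt import *
print(where()); 
im=viewer.snapshot('scene'); crop(im,210,115,130,130,4.6,'pics/s2.png'); print(to(-.110,0,.1905))
E
```

```text
t: 3.0
position: [0.4601, -0.057, 0.1911]
tool_rot: [2.708, 1.592, 0.001]
force: [0.6, -0.2, 0.5]
opening: 0.0007
{'t': 3.0, 'x': np.float64(-0.1115), 'y': np.float64(-0.0006), 'ztcp': np.float64(0.1911), 'tipz': np.float64(0.1131), 'F': array([ 0.13, -0.64,  0.51]), 'op': 0.0007}
(array([ 0.13, -0.07,  0.09]), array([ 0.1 , -0.02,  0.03]))
```

View pics/s2.png

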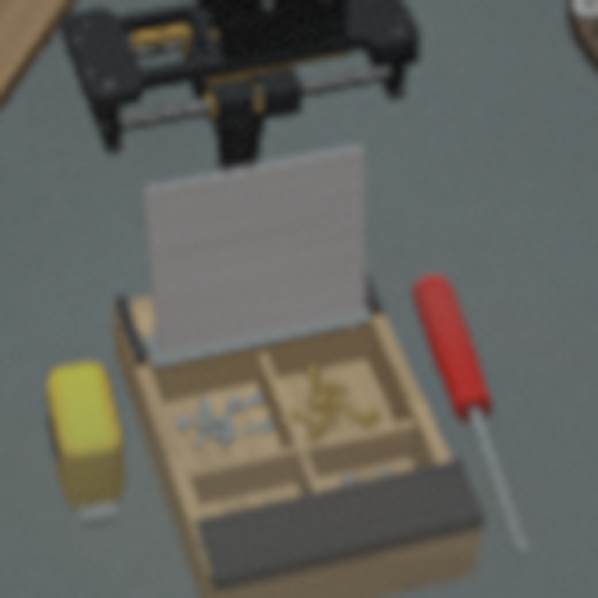

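```bash
python3 -m inch '[0.8,0,0,0,0,0, 1.4,0,0,0,0,0, 1.9,0,0,0,0,0, 2.4,0,0,0,0,0, 2.9,0,0,0,0,0, 3.4,0,0,0,0,0, 3.9,0,0,0,0,0, 4.4,0,0,0,0,0, 4.9,0,0,0,0,0, 5.4,0,0,0,0,0, 5.9,0,0,0,0,0, 6.4,0,0.1,0,0,0, 6.9,0,0.1,0,0,0, 7.4,0,0.2,0,0,0, 7.7,0,0.2,0,0,0, 7.7,0,0.2,0,0,0]'
python3 - <<'E'
from tgt import *
print(where()); 
im=viewer.snapshot('scene'); crop(im,210,115,130,130,4.6,'pics/s3.png'); cv2.imwrite('pics/w3.png',viewer.snapshot('wrist')[:,:,::-1]);print(where())
E
```

```text
t: 5.05
position: [0.4974, 0.011, 0.1882]
tool_rot: [2.707, 1.594, 0.0]
force: [-0.2, 0.7, 1.1]
opening: 0.0004
{'t': 5.05, 'x': np.float64(-0.0339), 'y': np.float64(-0.0001), 'ztcp': np.float64(0.1882), 'tipz': np.float64(0.1102), 'F': array([0.5 , 0.56, 1.12]), 'op': 0.0004}
{'t': 5.15, 'x': np.float64(-0.0341), 'y': np.float64(-0.0001), 'ztcp': np.float64(0.1883), 'tipz': np.float64(0.1103), 'F': array([-0.2 ,  0.68, -0.17]), 'op': 0.0005}
```

View pics/s3.png

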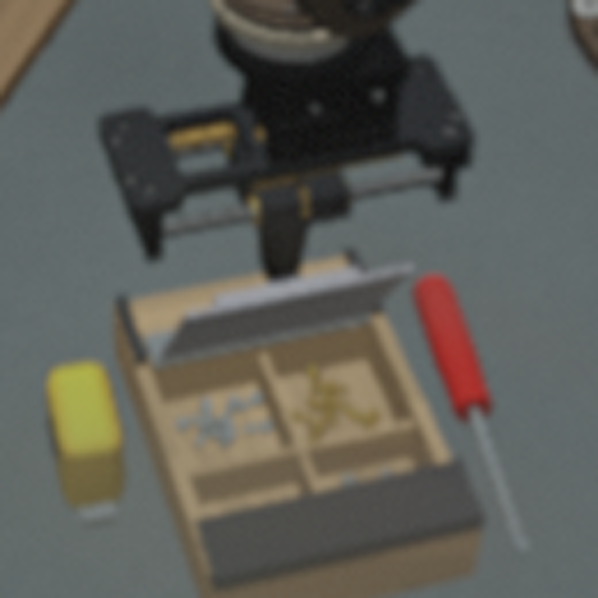

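View pics/w3.png

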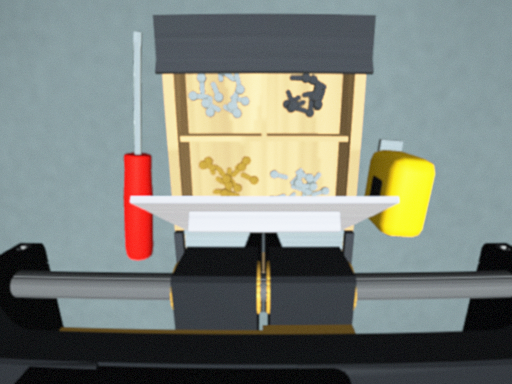

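```bash
python3 -m inch '[0.5,0,0.15,0,0,0, 1.0,0,0.45,0,0,0, 1.5,0,0.8,0,0,0, 1.95,0,1.25,0,0,0, 2.4,0,1.7,0,0,0, 2.75,0,2.2,0,0,0, 3.1,0,2.65,0,0,0, 3.4,0,3.2,0,0,0, 3.65,0,3.75,0,0,0, 3.8,0,4.3,0,0,0, 3.9,0,4.9,0,0,0, 3.95,0,5.2,0,0,0, 4,0,5.5,0,0,0, 4,0,5.5,0,0,0]'
python3 - <<'E'
from tgt import *
print(where()); 
im=viewer.snapshot('scene'); crop(im,210,115,130,130,4.6,'pics/s4.png'); cv2.imwrite('pics/w4.png',viewer.snapshot('wrist')[:,:,::-1]);print(where())
E
```

```text
t: 6.9
position: [0.5166, 0.0458, 0.133]
tool_rot: [-2.707, -1.593, 0.0]
force: [0.2, 0.3, 0.0]
opening: 0.0004
{'t': 6.9, 'x': np.float64(0.0058), 'y': np.float64(-0.0), 'ztcp': np.float64(0.133), 'tipz': np.float64(0.055), 'F': array([ 0.41, -0.04,  0.01]), 'op': 0.0004}
{'t': 7.0, 'x': np.float64(0.0058), 'y': np.float64(-0.0), 'ztcp': np.float64(0.1332), 'tipz': np.float64(0.0552), 'F': array([-0.19, -0.45,  1.3 ]), 'op': 0.0005}
```

View pics/s4.png

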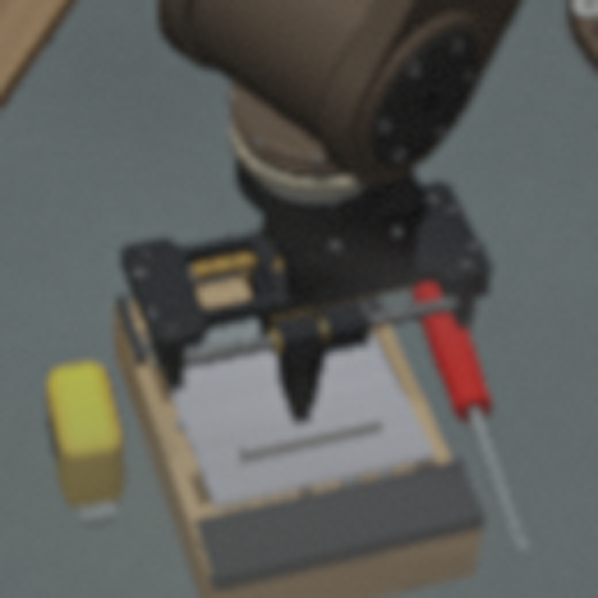

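View pics/w4.png

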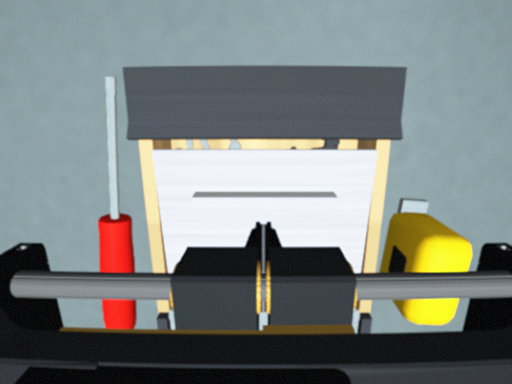

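```bash
python3 -m inch '[0,0,0.2,0,0,0, 0,0,0.4,0,0,0, 0,0,0.55,0,0,0, 0,0,0.6,0,0,0, 0,0,0.65,0,0,0, 0,0,0.65,0,0,0]'
python3 -c "
from tgt import *
print(where())"
```

```text
t: 7.75
position: [0.5167, 0.0458, 0.1268]
tool_rot: [2.707, 1.593, 0.0]
force: [0.9, 0.8, 4.0]
opening: 0.0005
{'t': 7.75, 'x': np.float64(0.0059), 'y': np.float64(-0.0001), 'ztcp': np.float64(0.1268), 'tipz': np.float64(0.0488), 'F': array([ 1.15, -0.38,  4.03]), 'op': 0.0005}
```

```bash
python3 -m inch '[0,0,0.04,0,0,0, 0.2,0,0.04,0,0,0, 0.5,0,0.04,0,0,0, 0.8,0,0.04,0,0,0, 1.1,0,0.04,0,0,0, 1.3,0,0.04,0,0,0]'
python3 - <<'E'
from tgt import *
print(where()); cv2.imwrite('pics/w5.png',viewer.snapshot('wrist')[:,:,::-1]);print(where())
E
```

```text
t: 8.5
position: [0.5228, 0.0568, 0.1266]
tool_rot: [2.707, 1.594, -0.001]
force: [-1.9, -3.5, 8.6]
opening: 0.0003
{'t': 8.5, 'x': np.float64(0.0185), 'y': np.float64(-0.0001), 'ztcp': np.float64(0.1266), 'tipz': np.float64(0.0486), 'F': array([-3.99, -0.09,  8.61]), 'op': 0.0003}
{'t': 8.55, 'x': np.float64(0.0186), 'y': np.float64(-0.0001), 'ztcp': np.float64(0.1266), 'tipz': np.float64(0.0486), 'F': array([-3.54,  0.42,  8.21]), 'op': 0.0004}
```

View pics/w5.png

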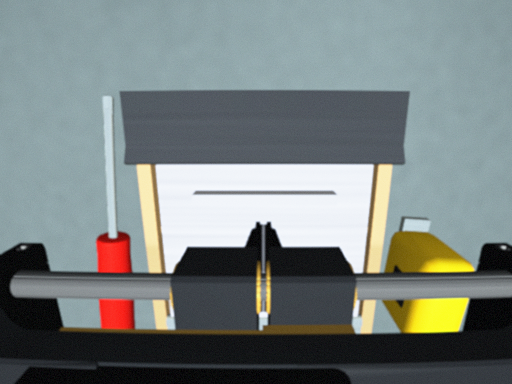

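```bash
python3 -m inch '[0,0,-0.03,0,0,0, 0.2,0,-0.04,0,0,0, 0.5,0,-0.04,0,0,0, 0.8,0,-0.04,0,0,0, 1.0,0,-0.04,0,0,0]'
python3 - <<'E'
from tgt import *
print(where()); cv2.imwrite('pics/w6.png',viewer.snapshot('wrist')[:,:,::-1]);print(where())
im=viewer.snapshot('scene'); crop(im,210,115,130,130,4.6,'pics/s6.png')
E
```

```text
t: 9.18
position: [0.5278, 0.0659, 0.1267]
tool_rot: [2.707, 1.594, -0.001]
force: [-2.5, -3.3, 4.5]
opening: 0.0004
{'t': 9.18, 'x': np.float64(0.0289), 'y': np.float64(0.0), 'ztcp': np.float64(0.1267), 'tipz': np.float64(0.0487), 'F': array([-4.14,  0.55,  4.48]), 'op': 0.0004}
{'t': 9.22, 'x': np.float64(0.0291), 'y': np.float64(0.0), 'ztcp': np.float64(0.1267), 'tipz': np.float64(0.0487), 'F': array([-2.32, -0.39,  5.98]), 'op': 0.0002}
```

View pics/w6.png

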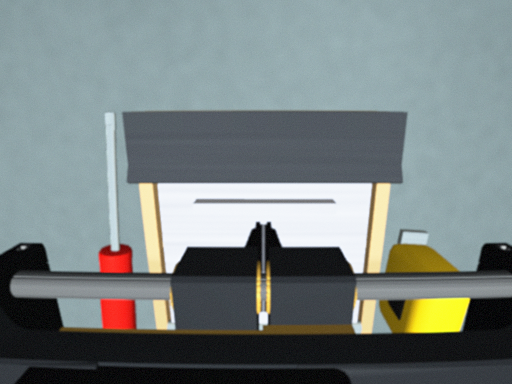

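View pics/s6.png

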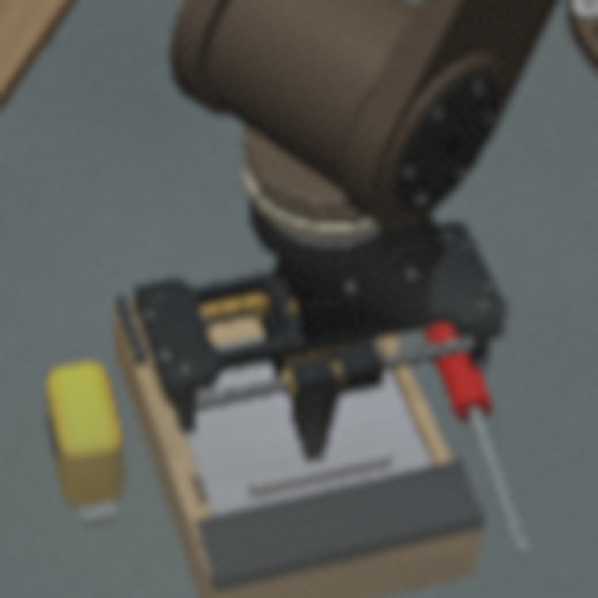

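```bash
cat > rib.py <<'E'
from tgt import *
def meas(row_rib,row_lip):
    c=viewer.calibration('wrist')
    for n,v,z in(('rib face far side',row_rib,.054),('lip front',row_lip,.060)):
        p=atz(c,[(265,v)],z)[0]; d=p[:2]-q0[:2]; print(n,(np.cos(q0[2])*d[0]+np.sin(q0[2])*d[1]).round(4))
E
python3 -c "
from rib import *
meas(201,182)"
```

```text
rib face far side 0.0547
lip front 0.0672
```

```bash
python3 -m inch '[0.1,0,-0.01,0,0,0, 0.3,0,-0.02,0,0,0, 0.6,0,-0.02,0,0,0, 0.8,0,-0.02,0,0,0, 0.9,0,-0.02,0,0,0]'
python3 - <<'E'
from tgt import *
print(where()); cv2.imwrite('pics/w7.png',viewer.snapshot('wrist')[:,:,::-1]);print(where())
E
```

```text
t: 9.9
position: [0.5322, 0.0738, 0.1268]
tool_rot: [2.707, 1.594, -0.001]
force: [-2.1, -4.2, 2.3]
opening: 0.0004
{'t': 9.9, 'x': np.float64(0.0379), 'y': np.float64(0.0001), 'ztcp': np.float64(0.1268), 'tipz': np.float64(0.0488), 'F': array([-4.66, -0.21,  2.32]), 'op': 0.0004}
{'t': 9.95, 'x': np.float64(0.0379), 'y': np.float64(0.0), 'ztcp': np.float64(0.1268), 'tipz': np.float64(0.0488), 'F': array([-2.54, -0.24,  1.77]), 'op': 0.0005}
```

View pics/w7.png

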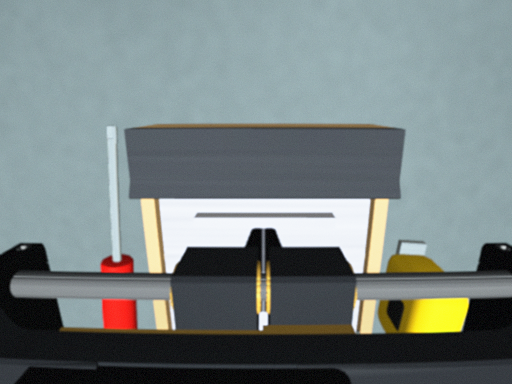

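```bash
python3 -c "
from rib import *
meas(215,197)"
```

```text
rib face far side 0.0551
lip front 0.0677
```

```bash
python3 -m inch '[0.1,0,0.01,0,0,0, 0.25,0,0.02,0,0,0, 0.4,0,0.02,0,0,0, 0.5,0,0.02,0,0,0, 0.6,0,0.02,0,0,0]'
python3 - <<'E'
from tgt import *
print(where()); cv2.imwrite('pics/w8.png',viewer.snapshot('wrist')[:,:,::-1]);print(where())
E
```

```text
t: 10.58
position: [0.5351, 0.0791, 0.1267]
tool_rot: [2.707, 1.594, -0.0]
force: [-2.3, -3.9, 4.8]
opening: 0.0003
{'t': 10.57, 'x': np.float64(0.0439), 'y': np.float64(0.0), 'ztcp': np.float64(0.1267), 'tipz': np.float64(0.0487), 'F': array([-4.56,  0.1 ,  4.82]), 'op': 0.0003}
{'t': 10.62, 'x': np.float64(0.0439), 'y': np.float64(0.0), 'ztcp': np.float64(0.1267), 'tipz': np.float64(0.0487), 'F': array([-4.4 ,  0.53,  3.7 ]), 'op': 0.0008}
```

View pics/w8.png

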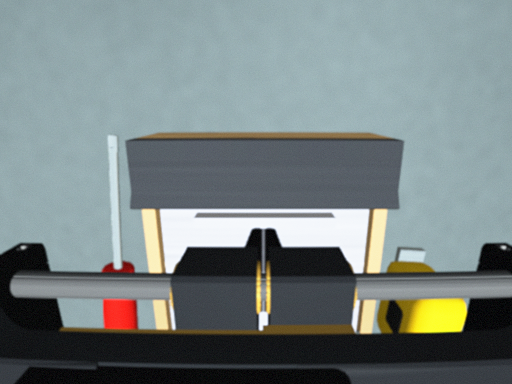

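```bash
python3 -c "
from rib import *
meas(215,207.5)"
python3 -m inch '[0.05,0,0,0,0,0, 0.1,0,0,0,0,0, 0.15,0,0,0,0,0, 0.15,0,0,0,0,0]'; python3 -c "
from rib import *
print(where())"
```

```text
rib face far side 0.0611
lip front 0.0677
t: 11.12
position: [0.5353, 0.0795, 0.1266]
tool_rot: [2.707, 1.594, -0.003]
force: [-5.6, -12.1, 4.5]
opening: 0.0007
{'t': 11.12, 'x': np.float64(0.0444), 'y': np.float64(0.0001), 'ztcp': np.float64(0.1266), 'tipz': np.float64(0.0486), 'F': array([-13.26,  -0.97,   4.5 ]), 'op': 0.0007}
```

```bash
python3 -m inch '[-0.1,0,0,0,0,0, -0.12,0,-0.05,0,0,0, -0.15,0,-0.15,0,0,0, -0.2,0,-0.4,0,0,0, -0.3,0,-1,0,0,0, -0.5,0,-2,0,0,0, -0.5,0,-4,0,0,0, -0.5,0,-7,0,0,0, -0.5,0,-11,0,0,0, -2,0,-16,0,0,0, -4,0,-20,0,0,0, -4,0,-20,0,0,0, -4,0,-20,0,0,0]'
python3 - <<'E'
from tgt import *
print(where()); c=viewer.calibration('wrist');np.save('w9.npy',np.r_[c['rvec'],c['tvec']]);im=viewer.snapshot('wrist');cv2.imwrite('pics/w9.png',im[:,:,::-1])
im=viewer.snapshot('scene'); crop(im,210,115,130,130,4.6,'pics/s9.png')
E
```

```text
t: 12.75
position: [0.5162, 0.0455, 0.3266]
tool_rot: [2.708, 1.593, 0.0]
force: [-0.1, 0.3, -0.4]
opening: 0.0006
{'t': 12.75, 'x': np.float64(0.0053), 'y': np.float64(0.0003), 'ztcp': np.float64(0.3266), 'tipz': np.float64(0.2486), 'F': array([ 0.2 ,  0.24, -0.38]), 'op': 0.0006}
```

View pics/w9.png

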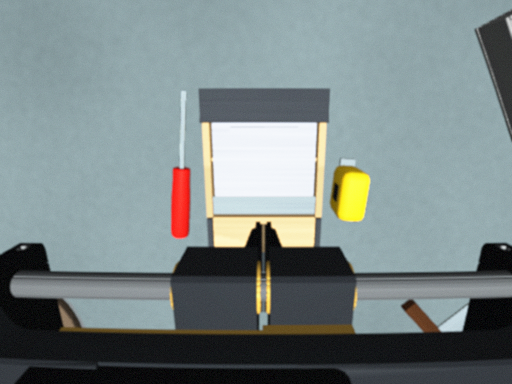

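View pics/s9.png

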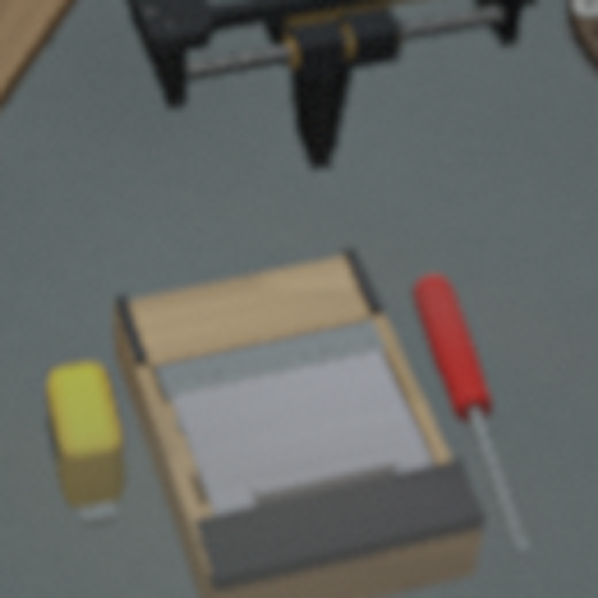

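```bash
python3 - <<'E'
from tgt import *
im=cv2.imread('pics/w9.png')[:,:,::-1]; crop(im,190,80,150,180,3.3,'pics/w9c.png')
v=np.load('w9.npy'); c=viewer.calibration('wrist'); c['rvec'],c['tvec']=v[:3],v[3:]
for n,x,z in [('lip',.067,.061),('hinge home',-.029,.049),('hinge 2mm short',-.031,.049),('rib far top',.062,.061),('rib foot',.056,.051)]: print(n,proj(c,[W(q0,(x,0,z))])[0].round(1))
print(im[110:135,265].mean(1).round().tolist()); print(im[185:220,240].mean(1).round().tolist())
E
```

```text
lip [263.7 121.6]
hinge home [263.5 198.7]
hinge 2mm short [263.5 200.2]
rib far top [263.7 126. ]
rib foot [263.7 130.7]
[92.0, 94.0, 94.0, 94.0, 99.0, 96.0, 96.0, 97.0, 92.0, 92.0, 88.0, 113.0, 185.0, 239.0, 249.0, 246.0, 239.0, 239.0, 245.0, 248.0, 247.0, 247.0, 247.0, 247.0, 247.0]
[247.0, 247.0, 246.0, 247.0, 246.0, 246.0, 247.0, 247.0, 247.0, 248.0, 246.0, 235.0, 222.0, 216.0, 221.0, 216.0, 220.0, 218.0, 220.0, 221.0, 221.0, 221.0, 219.0, 218.0, 220.0, 221.0, 221.0, 219.0, 202.0, 159.0, 119.0, 133.0, 190.0, 220.0, 224.0]
```

View pics/w9c.png

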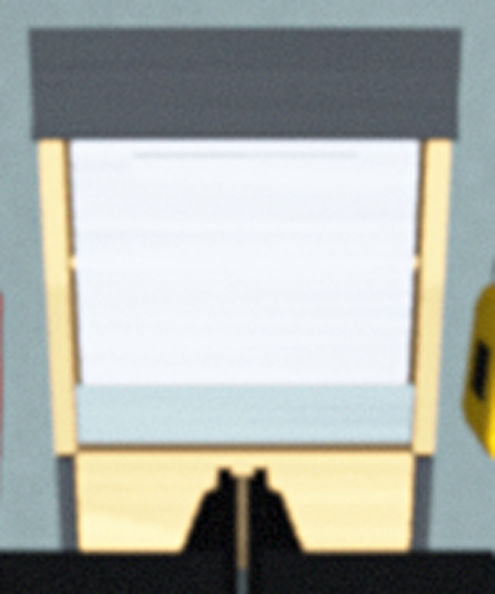

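```bash
python3 -m inch '[-0.5,0,4,0,0,0, -1,0,8,0,0,0, -1.5,0,12,0,0,0, -1.5,0,15,0,0,0, -1.5,0,16,0,0,0, -1.5,0,16,0,0,0]'
python3 - <<'E'
from tgt import *
print(where()); c=viewer.calibration('wrist');im=viewer.snapshot('wrist');cv2.imwrite('pics/w10.png',im[:,:,::-1])
for n,x,z in [('lip',.067,.061),('lip',.067,.058),('rib far top',.062,.059),('rib far top z62',.062,.062),('rib far top 24mm',.060,.059),('rib near top',.056,.059),('hinge',-.029,.049),('hinge-2',-.031,.049)]: print(n,proj(c,[W(q0,(x,0,z))])[0].round(1))
E
```

```text
t: 13.6
position: [0.5092, 0.0324, 0.1663]
tool_rot: [-2.707, -1.593, 0.002]
force: [-0.6, 0.9, 0.7]
opening: 0.0007
{'t': 13.6, 'x': np.float64(-0.0095), 'y': np.float64(0.0), 'ztcp': np.float64(0.1663), 'tipz': np.float64(0.0883), 'F': array([0.46, 0.94, 0.71]), 'op': 0.0007}
lip [264.2 108.2]
lip [264.2 108.2]
rib far top [264.2 116.3]
rib far top z62 [264.2 116.4]
rib far top 24mm [264.2 119.5]
rib near top [264.2 125.9]
hinge [263.7 241. ]
hinge-2 [263.7 243.5]
```

View pics/w10.png

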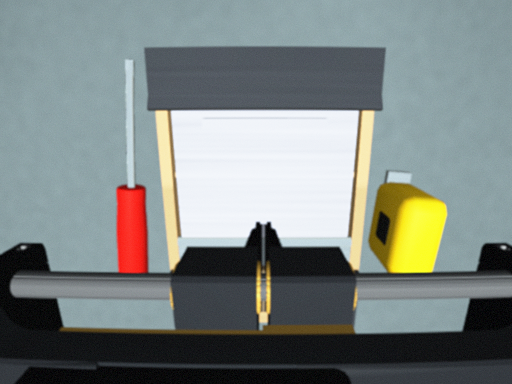

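```bash
python3 - <<'E'
import cv2
im=cv2.imread('pics/w10.png').mean(2)
print(im[102:130,255:275].mean(1).round().tolist())
print(im[228:246,190:220].mean(1).round().tolist())
E
```

```text
[90.0, 91.0, 91.0, 90.0, 88.0, 78.0, 74.0, 121.0, 201.0, 240.0, 244.0, 244.0, 246.0, 246.0, 242.0, 228.0, 226.0, 240.0, 245.0, 245.0, 244.0, 244.0, 244.0, 244.0, 244.0, 244.0, 245.0, 245.0]
[244.0, 245.0, 244.0, 244.0, 244.0, 244.0, 245.0, 246.0, 242.0, 227.0, 213.0, 213.0, 213.0, 213.0, 212.0, 213.0, 214.0, 202.0]
```

```bash
python3 -m inch '[0,0,-4,0,0,0, 0,0,-9,0,0,0, 0,0,-14,0,0,0, 0,0,-16,0,0,0, 0,0,-16,0,0,0, 0,0,-16,0,0,0]'
python3 - <<'E'
from tgt import *
print(where()); cv2.imwrite('pics/top9.png',viewer.snapshot('top')[:,:,::-1]);cv2.imwrite('pics/s11.png',viewer.snapshot('scene')[:,:,::-1])
E
```

```text
t: 14.4
position: [0.5088, 0.0323, 0.3263]
tool_rot: [-2.707, -1.593, 0.001]
force: [-0.1, -0.2, -0.1]
opening: 0.0005
{'t': 14.4, 'x': np.float64(-0.0098), 'y': np.float64(0.0003), 'ztcp': np.float64(0.3263), 'tipz': np.float64(0.2483), 'F': array([-0.19, -0.02, -0.12]), 'op': 0.0005}
```

View pics/s11.png

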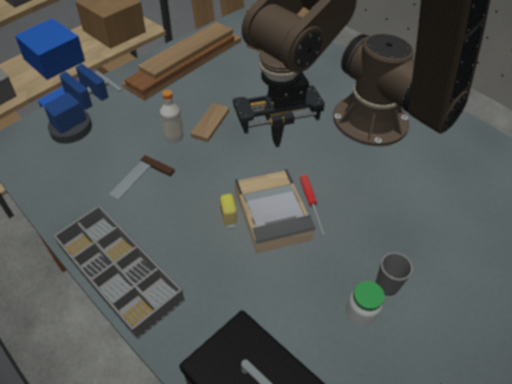

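The flap (275,207) is flat and tucked under the lip. The case and every bystander are at the same pixels as in the first picture, and the gripper is clear of everything.

```bash
python3 -c "
from cell import r
print(r.close_job())"
```

```text
the job is handed in; nothing more can be done
None
```

The case is closed and the job is handed in, at about 14.4 s of the 40 s. With closed fingertips I swung the flap down from about 104° and pressed it flat with 2–9 N. I then pushed it towards the lip, the last stretch against the rib, until the push force jumped from about 4 N to 13 N at the stop. Then I eased off and lifted away.

**Flap home:** in the close wrist picture the rib stands 8.1 px behind the lip edge. The calibration predicts 8.1 px for fully home and 11.3 px for 2 mm short. The flap stayed flat with nothing touching it.

**Case and bystanders:** the lip edge still lay within about 1 mm of where I first measured it. In the last scene picture I saw no change in the case or the bystanders. I saved a last top picture but did not look at it.

**Differences from plan:**
- For the first stretch, friction under the fingertips carried the flap forward before they reached the rib. It was already pressed flat, and the rib took the final push.
- By the arm's own position, the fingertips stopped about 1.6 mm short of where the rib should be when home. I put this down to finger width and the calibration error, since the picture and the force jump both say home.

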